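# Turn an instrument case over into its screwdriving nest

### The arm

A 7-joint arm with a two-finger parallel gripper is mounted at the origin on a cart in front of the work surface, level with it; the furniture and walls round the work are solid. World frame = base frame: x ahead of the robot, y to its left, z up, the work surface at z = 0. Lengths are in m, angles in rad, forces in N, time in s.
With the tool pointing down it reaches from about 0.4 to 0.875 m from the base axis. Payload 6.5 kg.
Tool frame: the origin (TCP) lies on the front face of the gripper's body, between the roots of the fingers; the fingertips stand 64 mm ahead of it and the grasp point (between the pads) lies 45 mm ahead of it; z points along the fingers, y is the line along which they close (so a half turn about z gives the same grasp; the last joint's range is limited). The gripper opens to 88 mm and grips with 3 to 60 N. Pads are 18 mm wide; open, the fingers measure 123 mm over their backs; the gripper's body (75 mm by 187 mm) begins 45 mm behind the grasp point.
Start: joints at [1.21, 0.536, -0.004, 1.538, 0.003, 1.067, -0.071], TCP at [0.189, -0.622, 0.303] pointing down, gripper open.
Joint ranges: [-2.7, 2.7], [-0.37, 2.16], [-1.27, 1.26], [0.24, 2.4], [-1.31, 4.45], [0.19, 1.91], [-2.76, 2.76]. Speed limits (rad/s): [2.39, 2.39, 3.14, 3.14, 3.14, 3.14, 3.14].

### API

Orientations are given as a unit quaternion [x, y, z, w].
In Python, from station import r, camera, camera_model gives the robot as it stands.
- The arm moves only by the tool jog_arm, never from a script. Its argument "commands" is a list of rows, each an object of numbers: "x", "y", "z": the shift along the tool's x, y, z in m; "rx", "ry", "rz": the turn, a rotation vector about the tool's x, y, z in rad; "gripper": the opening, from -1 (shut) to 1 (fully open). In form: [{"x": .., "y": .., "z": .., "rx": .., "ry": .., "rz": .., "gripper": ..}, ...]. A call has 1 to 12 rows; each row shifts and turns the commanded pose from where the row before left it, along the tool's axes as they then stand; what a row does not reach is not made up. A row lasts 1/8 s, in which the tool goes at most 62.5 mm and 10.7 degrees, less where a joint would pass 70% of its speed; a pose out of reach is approached as far as the arm can. A call is refused whole if a number of a shift passes 0.0625 or a number of a turn 0.188, either way. A call with a gripper value outside its range is refused whole. The fingers move at their own pace and stop on an object; "grip_force" is the grip in N (left out, the last holds). Time passes only in rows, so rows that do not move let the fingers close. It gives the time, the measured TCP pose, the force, the opening and the grip force at its end, in the units of the state.
- r.get_obs(): the state, without advancing time (a new reading comes with each control period).
- camera(name): name is "side" or "top" or "wrist"; returns the picture (384x512x3 uint8, red, green, blue); there is no depth.
- camera_model(name): a dict with "mtx" (3x3 intrinsics, pixels), "distortion" ([k1, k2, p1, p2, k3] as OpenCV has them; the pictures are not rectified), "T" (4x4, takes a point from camera to world coordinates). Camera axes: x right, y up, looking along -z (the intrinsics and any distortion apply to the point x, -y, -z); pixel columns grow to the right and rows downward; lengths in m; the calibration is good to about 2 mm. A picture is of the moment at which its call begins: read the wrist's pose just before it. camera_model takes no time and is no camera call; for the wrist camera it gives the pose at the moment of the call.
- r.hand_in(): hands the job in; it is judged then, once.
The state is a dict: "clock": time; "joint_positions": joint angles; "qd": joint speeds; "effort": joint torques, N m; "position": TCP position; "ee_rot": TCP orientation; "ft_force": force on the tool from outside, world axes, zero at the start; "moment": the same for the moment, N m; "gripper_width": finger opening in m; "gripper_force": force on a finger pad.
Only numpy, scipy, OpenCV 4.12 (cv2) and the standard library are available. Lean on these libraries where they do the work, as an engineer would, in place of code of your own. Each camera call takes 0.05 s, during which the arm holds its last target. There are 200 camera calls.

### The job

Turn the handheld instrument case over so that its screws can be reached: slide it square up to the black front step of the screwdriving nest, tip it up on end against the step with the fingers and over onto the nest, then push it back until it drops flat between the guides, screws up. It is a delicate case, so never press on it with more than about 30 N, and leave the bottle, screwdriver, cutters and reel where they are.

Things in the scene. Friction and masses are not known exactly. Their poses are not given: they have to be found in the camera images.
- case: flat closed instrument case, rigid, 124 mm long (its x) x 100 wide (y) x 24 thick (z), 0.36 to 0.65 kg; too wide to grip as it lies. Origin at its middle. Grey upper side (+z) with window and keys, white underside (-z) with four brass screws. Starts keys up, x roughly along the nest's x. Pressed to the step with about 9 N its end follows rising fingertips by friction. Stands on its end by itself
- nest: screwdriving nest, fixed. Origin at bench level under the middle of its front face; +x from the front face into the nest, y along the face, z up. The front is an upright black step 158 mm wide, 29 mm high: the wall to tip the case against. It is the face of a sill (x 0 to 10 mm). Clamp feet 14 mm high stand out to y = +-99 mm at x 65 to 105 mm
- nest_pocket (a point): centre of the pocket's pink foam floor: nest x = 75.5 mm, y = 0, z = 25 mm, which is 4 mm below the sill. Axes as the nest. The pocket is 131 mm long (x) and 110 mm wide, so the case has 7 mm play in length and 10 mm in width. The foam may take the case falling over. The back stop behind it rises 22 mm above this floor
- nest_guides (a point): middle of the mouth between the two black side guides: nest x = 6 mm, y = 0, z = 49 mm, the height of the guides' tops. Axes as the nest. The guides are 110 mm apart at z = 35 mm and lean outwards to about 130 mm apart at their tops; at the front they flare to about 130 mm at x = 0
- ipa_bottle: white dispensing bottle with a blue top, 48 mm across, 126 mm high, standing; origin at the centre of its foot; to be left alone
- driver_small: screwdriver with a yellow handle, 160 mm long, lying; origin under its middle; to be left alone
- cutters: side cutters with red handles, 132 mm long, lying; origin under their middle; to be left alone
- smd_reel: flat blue reel, 116 mm across, 11 mm thick, lying; origin under its centre; to be left alone

How it is judged:
On the way:
1. the case stands on end on the bench, leaning or upright against the front step (within about 25 degrees of upright, its middle less than 40 mm in front of the step) (angle between case's own z axis and vertical between 1.13 and 2.01 rad and angle between case's own y axis and vertical between 1.4 and 1.74 rad and x of case in the frame of nest above -0.04 m and height (world z) of case between 0.045 and 0.085 m), for 0.1 s.
At the end, for the whole second after the job is handed in: the case lies upside down (screws up) in the pocket, flat on the foam floor within 1.5 degrees (its middle 34 to 39.5 mm above the bench), behind the sill and between the guides, at rest and let go (angle between case's own z axis and vertical above 3.115 rad and height (world z) of case between 0.034 and 0.0395 m and x of case in the frame of nest between 0.07 and 0.082 m and y of case in the frame of nest between -0.008 and 0.008 m and linear speed of case below 0.02 m/s and contact force between each of the arm, the fingers and case below 0.1 N); the robot touches nothing.
It fails at once if the robot presses on the case with more than 30 N (contact force between any of the fingers, the arm and case above 30 N).
It fails at once if the bottle, screwdriver, cutters or reel is moved by more than 15 mm (distance of any of ipa_bottle, driver_small, cutters, smd_reel from where it was at the start of the episode above 0.015 m).
It also fails if it takes over 72 s, if anything falls off the work surface, if the arm or the gripper's body presses on something with over 40 N, if the wrist force passes 120 N, or if a joint passes its speed limit or range.

## Working session

There is one attempt and no reset: what is moved stays moved. The work goes in short steps, Python scripts to look and compute and a tool call to move; the robot and the scene stay as the last step left them, time stands still between calls to the robot, and variables do not carry over. Pictures are saved under pics/ and viewed, at most 10 in all, crops included, and the job is handed in when it is done.

Besides the shell and the picture viewer there is one more tool, called after "Request:" in YAML: its name, and indented under it one key for each argument. jog_arm: Moves the arm, as the interface text tells. Its arguments: {"type":"object","properties":{"commands":{"type":"array"},"grip_force":{"type":"number"}},"required":["commands"]}

```bash
mkdir -p pics; python3 - <<'E'
from station import r,camera,camera_model
import cv2,numpy as np
o=r.get_obs();print({k:np.round(v,3).tolist() for k,v in o.items()})
for n in("top","side"):
    im=camera(n);cv2.imwrite(f"pics/{n}0.png",im[:,:,::-1])
    m=camera_model(n);print(n,m["mtx"],m["distortion"],np.round(m["T"],3))
E
```

```text
{'clock': 0.0, 'joint_positions': [1.21, 0.537, -0.004, 1.539, 0.003, 1.067, -0.071], 'qd': [-0.001, -0.0, -0.0, 0.001, -0.001, 0.001, -0.0], 'effort': [0.001, -57.097, 0.991, -25.159, -0.056, 0.018, 0.0], 'position': [0.189, -0.622, 0.302], 'ee_rot': [0.989, 0.147, -0.0, -0.001], 'ft_force': [0.788, -0.5, 0.165], 'moment': [0.047, -0.08, 0.012], 'gripper_force': 0.0, 'gripper_width': 0.088}
top [[495.46825046   0.         255.78727694]
 [  0.         495.46825046 190.56953196]
 [  0.           0.           1.        ]] [-0.1353636  0.         0.         0.         0.       ] [[-0.003  0.983 -0.184  0.338]
 [-1.    -0.007 -0.022 -0.165]
 [-0.023  0.184  0.983  1.323]
 [ 0.     0.     0.     1.   ]]
side [[449.80809446   0.         250.120442  ]
 [  0.         449.80809446 195.50855977]
 [  0.           0.           1.        ]] [-0.06780016  0.          0.          0.          0.        ] [[ 0.996 -0.05   0.074  0.654]
 [ 0.087  0.372 -0.924 -1.241]
 [ 0.019  0.927  0.375  0.499]
 [ 0.     0.     0.     1.   ]]
```

View pics/top0.png

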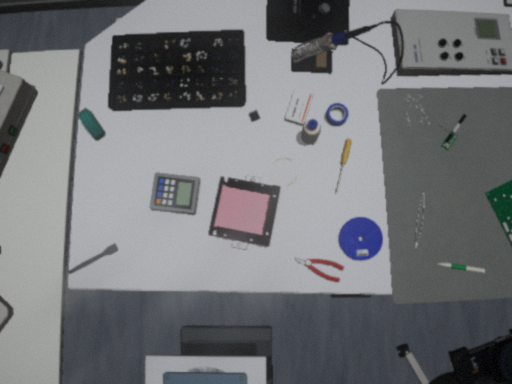

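View pics/side0.png

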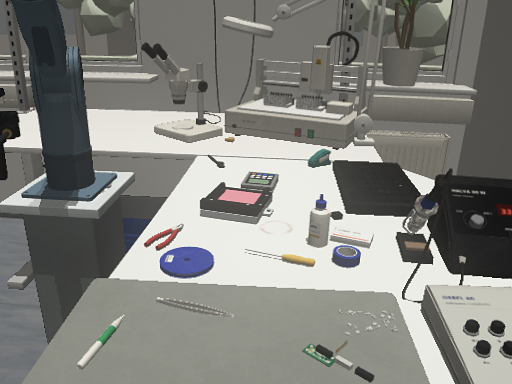

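The top view shows the case at about (175,193), keys up. The nest is just right of it at (245,212) with its pink floor, so nest +x points roughly to world -y. Next I measure both.

```bash
cat > h.py <<'E'
import cv2,numpy as np
from station import r,camera,camera_model
def ray(m,px):
    K,d,T=m["mtx"],np.array(m["distortion"]),m["T"]
    u=cv2.undistortPoints(np.array(px,float).reshape(-1,1,2),K,d).reshape(-1,2)
    v=np.c_[u[:,0],-u[:,1],-np.ones(len(u))]@T[:3,:3].T
    return T[:3,3],v
def onplane(m,px,z):
    c,v=ray(m,px);return c+v*((z-c[2])/v[:,2])[:,None]
def rect(mask,m,z):
    n,l,s,_=cv2.connectedComponentsWithStats(mask.astype(np.uint8))
    i=1+np.argmax(s[1:,4]);c,_=cv2.findContours((l==i).astype(np.uint8),0,1)
    P=onplane(m,c[0].reshape(-1,2),z)[:,:2]
    return cv2.minAreaRect((P*1000).astype(np.float32))
E
python3 - <<'E'
from h import *
im=cv2.imread("pics/top0.png");m=camera_model("top")
b,g,R=[im[:,:,i].astype(int) for i in range(3)]
win=np.zeros(im.shape[:2],bool);win[160:255,140:290]=1
pink=win&(R-g>40)
print("pink",rect(pink,m,.025))
w2=win.copy();w2[:,206:]=0
case=w2&(im.max(2)<165)
print("case",rect(cv2.morphologyEx(case.astype(np.uint8),cv2.MORPH_CLOSE,np.ones((5,5))),m,.02))
dark=win&(im.max(2)<70);dark[:,:206]=0
print("dark",rect(dark,m,.04))
cv2.imwrite("pics/crop.png",cv2.resize(im[160:255,140:290],None,fx=5,fy=5,interpolation=cv2.INTER_CUBIC))
E
```

```text
pink ((547.1912841796875, -67.22352600097656), (57.90095520019531, 80.94050598144531), 76.87627410888672)
case ((575.734619140625, 83.66643524169922), (131.735595703125, 108.18418884277344), 83.21788787841797)
dark ((529.4784545898438, -91.47881317138672), (128.16421508789062, 151.63681030273438), 78.6060791015625)
```

View pics/crop.png

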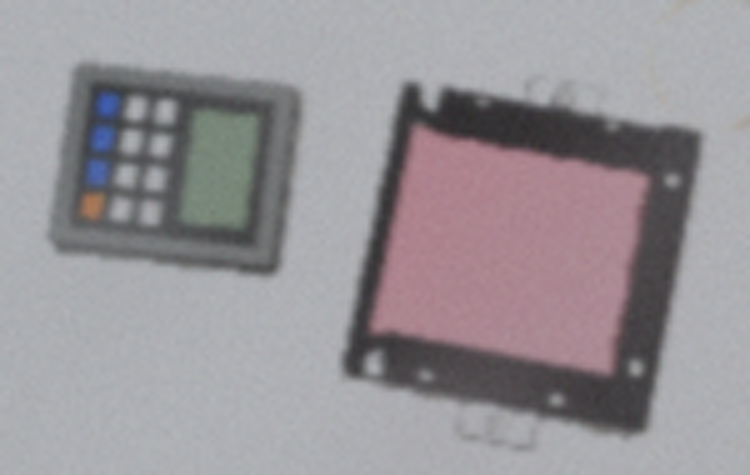

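The crop shows the case at full-image corners of about (156,173)–(200,213). The nest's front sill runs from (221,177) to (210,235), so the front faces the case. The pink threshold cut off part of the foam, so I'll refine it.

```bash
python3 - <<'E'
from h import *
im=cv2.imread("pics/top0.png");m=camera_model("top")
im=cv2.GaussianBlur(im,(3,3),0)
b,g,R=[im[:,:,i].astype(int) for i in range(3)]
win=np.zeros(im.shape[:2],bool);win[160:255,140:290]=1
pink=win&(R-g>18)
(c,s,a)=q=rect(pink,m,.025)
print("pink",q)
dark=win&(im.max(2)<110);dark[:,:206]=0
print("dark",rect(dark,m,.04))
# front sill edge: per row first dark column, rows 182..230 at z=.029
P=[]
for y in range(182,232):
    row=im[y].max(1).astype(float); x=205+np.argmax(row[205:]<115)
    x=x-1+(row[x-1]-115)/(row[x-1]-row[x]);P.append((x,y))
W=onplane(m,P,.029)[:,:2]
vx,vy,x0,y0=cv2.fitLine((W*1000).astype(np.float32),cv2.DIST_HUBER,0,.01,.01).ravel()
print("sill line",vx,vy,x0,y0,"angle",np.degrees(np.arctan2(vy,vx)))
n=np.array([vy,-vx]);n*=-np.sign(n[1])
print("nest x axis",n,"pink centre to sill",n@(np.array(c)-[x0,y0]))
# case
w2=win.copy();w2[:,206:]=0
case=cv2.morphologyEx((w2&(im.max(2)<150)).astype(np.uint8),cv2.MORPH_CLOSE,np.ones((5,5)))
q=rect(case,m,.022);print("case",q);print(cv2.boxPoints(q))
E
```

```text
pink ((530.3826904296875, -97.35188293457031), (131.9188690185547, 113.48128509521484), 78.8905258178711)
dark ((525.7918701171875, -104.47958374023438), (160.1298828125, 161.04205322265625), 78.46019744873047)
sill line 0.98024905 -0.197767 538.5426 -23.529646 angle -11.40641
nest x axis [-0.197767   -0.98024905] pink centre to sill 73.97793887555895
case ((575.8251953125, 82.89248657226562), (129.0692138671875, 105.47891998291016), 83.06082153320312)
[[515.67523   25.202347]
 [620.38153   12.458847]
 [635.97516  140.58263 ]
 [531.26886  153.32613 ]]
```

Request:
jog_arm:
  commands:
    - {"rz": -0.18, "gripper": -1}
    - {"rz": -0.18, "gripper": -1}
    - {"rz": -0.18, "gripper": -1}
    - {"rz": -0.18, "gripper": -1}
    - {"rz": -0.18, "gripper": -1}
    - {"rz": -0.18, "gripper": -1}
    - {"x": 0.055, "y": 0.024}
    - {"x": 0.055, "y": 0.024}
    - {"x": 0.055, "y": 0.024}
    - {"x": 0.055, "y": 0.024}
    - {"x": 0.055, "y": 0.024}
    - {"x": 0.055, "y": 0.024}

```text
invalid input at $.commands[0]: expected keys x, y, z, rx, ry, rz, gripper
```

```bash
cat > n.py <<'E'
from h import *
from scipy.spatial.transform import Rotation as Ro
A=np.radians(-101.25);nx=np.array([np.cos(A),np.sin(A),0]);ny=np.array([-nx[1],nx[0],0])
O=np.array([.5304,-.0974,0])-.0755*nx
def st():
    o=r.get_obs();p=np.array(o["position"])-O;M=Ro.from_quat(o["ee_rot"]).as_matrix();f=np.array(o["ft_force"])
    B=np.array([-nx,ny,[0,0,-1]]).T
    print("t",round(o["clock"],2),"nest mm",np.round([p@nx*1000,p@ny*1000,p[2]*1000],1),"turn to square (tool rotvec)",np.round(Ro.from_matrix(M.T@B).as_rotvec(),4),"F nest",np.round([f@nx,f@ny,f[2]],2),"w",round(o["gripper_width"],4))
if __name__=="__main__":st()
E
python3 n.py
```

```text
t 0.1 nest mm [ 656.2 -232.9  301.9] turn to square (tool rotvec) [-1.5000e-03 -7.0000e-04 -1.0796e+00] F nest [ 0.33 -0.34 -0.75] w 0.0883
```

All keys are needed in every row.

Request:
jog_arm:
  commands:
    - {"x": 0, "y": 0, "z": 0, "rx": 0, "ry": 0, "rz": -0.18, "gripper": -1}
    - {"x": 0, "y": 0, "z": 0, "rx": 0, "ry": 0, "rz": -0.18, "gripper": -1}
    - {"x": 0, "y": 0, "z": 0, "rx": 0, "ry": 0, "rz": -0.18, "gripper": -1}
    - {"x": 0, "y": 0, "z": 0, "rx": 0, "ry": 0, "rz": -0.18, "gripper": -1}
    - {"x": 0, "y": 0, "z": 0, "rx": 0, "ry": 0, "rz": -0.18, "gripper": -1}
    - {"x": 0, "y": 0, "z": 0, "rx": 0, "ry": 0, "rz": -0.18, "gripper": -1}
    - {"x": 0.055, "y": 0.024, "z": 0, "rx": 0, "ry": 0, "rz": 0, "gripper": -1}
    - {"x": 0.055, "y": 0.024, "z": 0, "rx": 0, "ry": 0, "rz": 0, "gripper": -1}
    - {"x": 0.055, "y": 0.024, "z": 0, "rx": 0, "ry": 0, "rz": 0, "gripper": -1}
    - {"x": 0.055, "y": 0.024, "z": 0, "rx": 0, "ry": 0, "rz": 0, "gripper": -1}
    - {"x": 0.055, "y": 0.024, "z": 0, "rx": 0, "ry": 0, "rz": 0, "gripper": -1}
    - {"x": 0.055, "y": 0.024, "z": 0, "rx": 0, "ry": 0, "rz": 0, "gripper": -1}

```text
clock: 1.6
position: [0.395, -0.3246, 0.3026]
ee_rot: [0.773, 0.634, -0.0, -0.0]
ft_force: [0.9, -0.8, 0.0]
gripper_width: 0.0005
gripper_force: 0.0
```

```bash
python3 n.py
```

```text
t 1.6 nest mm [324.7 -88.5 302.6] turn to square (tool rotvec) [-0.0002  0.0001  0.0001] F nest [0.6  1.05 0.03] w 0.0005
```

Request:
jog_arm:
  commands:
    - {"x": 0.0546, "y": 0.023, "z": 0, "rx": 0, "ry": 0, "rz": 0, "gripper": -1}
    - {"x": 0.0546, "y": 0.023, "z": 0, "rx": 0, "ry": 0, "rz": 0, "gripper": -1}
    - {"x": 0.0546, "y": 0.023, "z": 0, "rx": 0, "ry": 0, "rz": 0, "gripper": -1}
    - {"x": 0.0546, "y": 0.023, "z": 0, "rx": 0, "ry": 0, "rz": 0, "gripper": -1}
    - {"x": 0.0546, "y": 0.023, "z": 0, "rx": 0, "ry": 0, "rz": 0, "gripper": -1}
    - {"x": 0.0546, "y": 0.023, "z": 0, "rx": 0, "ry": 0, "rz": 0, "gripper": -1}
    - {"x": 0.0546, "y": 0.023, "z": 0, "rx": 0, "ry": 0, "rz": 0, "gripper": -1}
    - {"x": 0.0546, "y": 0.023, "z": 0, "rx": 0, "ry": 0, "rz": 0, "gripper": -1}
    - {"x": 0, "y": 0, "z": 0.055, "rx": 0, "ry": 0, "rz": 0, "gripper": -1}
    - {"x": 0, "y": 0, "z": 0.055, "rx": 0, "ry": 0, "rz": 0, "gripper": -1}
    - {"x": 0, "y": 0, "z": 0.055, "rx": 0, "ry": 0, "rz": 0, "gripper": -1}
    - {"x": 0, "y": 0, "z": 0.03, "rx": 0, "ry": 0, "rz": 0, "gripper": -1}

```text
clock: 3.1
position: [0.6579, 0.0658, 0.1039]
ee_rot: [0.773, 0.635, -0.002, -0.001]
ft_force: [-0.1, -0.4, -0.2]
gripper_width: 0.0005
gripper_force: 0.0
```

```bash
python3 n.py; python3 - <<'E'
from h import *
cv2.imwrite("pics/t2.png",camera("top")[140:270,120:300,::-1].repeat(4,0).repeat(4,1))
E
```

```text
t 3.1 nest mm [-109.4   93.2  103.9] turn to square (tool rotvec) [-0.0046  0.0018  0.0005] F nest [ 0.39 -0.01 -0.23] w 0.0005
```

View pics/t2.png

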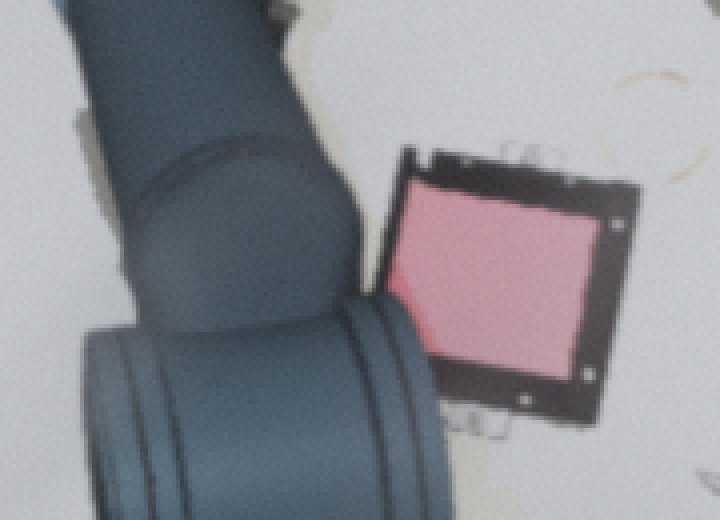

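The arm hides the case from the top camera. Only the nest shows, unmoved, at about crop pixels (380–640, 150–425). I go on by force and the wrist camera.

Request:
jog_arm:
  commands:
    - {"x": 0.003, "y": 0, "z": 0.03, "rx": 0, "ry": 0, "rz": 0, "gripper": -1}
    - {"x": 0, "y": 0, "z": 0.004, "rx": 0, "ry": 0, "rz": 0, "gripper": -1}
    - {"x": 0, "y": -0.005, "z": 0, "rx": 0, "ry": 0, "rz": 0, "gripper": -1}
    - {"x": 0, "y": -0.005, "z": 0, "rx": 0, "ry": 0, "rz": 0, "gripper": -1}
    - {"x": 0, "y": -0.003, "z": 0, "rx": 0, "ry": 0, "rz": 0, "gripper": -1}
    - {"x": 0, "y": -0.003, "z": 0, "rx": 0, "ry": 0, "rz": 0, "gripper": -1}
    - {"x": 0, "y": -0.002, "z": 0, "rx": 0, "ry": 0, "rz": 0, "gripper": -1}
    - {"x": 0, "y": -0.002, "z": 0, "rx": 0, "ry": 0, "rz": 0, "gripper": -1}

```text
clock: 4.15
position: [0.6417, 0.0729, 0.0742]
ee_rot: [0.773, 0.634, 0.001, 0.001]
ft_force: [3.6, -1.3, 0.6]
gripper_width: 0.0007
gripper_force: 1.5
```

```bash
python3 n.py
```

```text
t 4.15 nest mm [-113.2   75.9   74.2] turn to square (tool rotvec) [ 0.002  -0.0003  0.0001] F nest [0.54 3.82 0.58] w 0.0007
```

Request:
jog_arm:
  commands:
    - {"x": 0, "y": -0.002, "z": 0, "rx": 0, "ry": 0, "rz": 0, "gripper": -1}
    - {"x": 0, "y": -0.002, "z": 0, "rx": 0, "ry": 0, "rz": 0, "gripper": -1}
    - {"x": 0, "y": -0.002, "z": 0, "rx": 0, "ry": 0, "rz": 0, "gripper": -1}
    - {"x": 0, "y": 0, "z": 0, "rx": 0, "ry": 0, "rz": 0, "gripper": -1}
    - {"x": 0, "y": 0, "z": 0, "rx": 0, "ry": 0, "rz": 0, "gripper": -1}

```text
clock: 4.78
position: [0.6351, 0.0743, 0.0739]
ee_rot: [0.773, 0.635, 0.0, 0.0]
ft_force: [2.9, -0.0, 2.8]
gripper_width: 0.0006
gripper_force: 1.9
```

```bash
python3 n.py
```

```text
t 4.78 nest mm [-113.3   69.2   73.9] turn to square (tool rotvec) [ 0.0003 -0.0001  0.0003] F nest [-0.55  2.87  2.8 ] w 0.0006
```

Request:
jog_arm:
  commands:
    - {"x": 0, "y": -0.0015, "z": 0, "rx": 0, "ry": 0, "rz": 0, "gripper": -1}
    - {"x": 0, "y": 0, "z": 0, "rx": 0, "ry": 0, "rz": 0, "gripper": -1}
    - {"x": 0, "y": 0.012, "z": 0, "rx": 0, "ry": 0, "rz": 0, "gripper": -1}
    - {"x": 0, "y": 0, "z": -0.04, "rx": 0, "ry": 0, "rz": 0, "gripper": 0.36}
    - {"x": 0.045, "y": -0.035, "z": 0, "rx": 0, "ry": 0, "rz": 0, "gripper": 0.36}
    - {"x": 0.045, "y": -0.045, "z": 0, "rx": 0, "ry": 0, "rz": 0, "gripper": 0.36}
    - {"x": 0, "y": 0, "z": 0.03, "rx": 0, "ry": 0, "rz": 0, "gripper": 0.36}
    - {"x": 0, "y": 0, "z": 0.008, "rx": 0, "ry": 0, "rz": 0, "gripper": 0.36}
    - {"x": 0, "y": 0, "z": 0, "rx": 0, "ry": 0, "rz": 0, "gripper": 0.36}

```text
clock: 5.9
position: [0.5848, 0.1739, 0.0748]
ee_rot: [0.773, 0.634, -0.001, -0.0]
ft_force: [0.7, 0.2, 0.4]
gripper_width: 0.0582
gripper_force: 0.0
```

```bash
python3 n.py; python3 - <<'E'
from h import *
cv2.imwrite("pics/w3.png",camera("wrist")[:,:,::-1])
E
```

```text
t 5.9 nest mm [-201.2    0.4   74.8] turn to square (tool rotvec) [-0.0019  0.0018 -0.0012] F nest [-0.34  0.62  0.39] w 0.0582
```

View pics/w3.png

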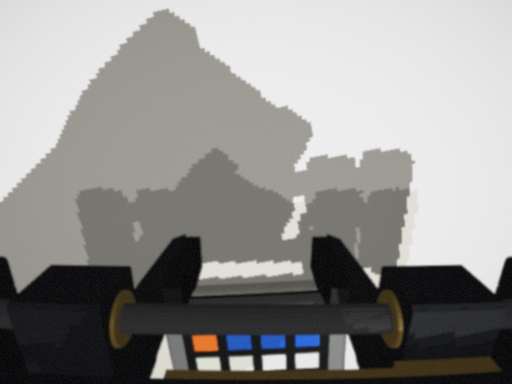

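The wrist view shows the case end at row ~285. Its sides are at columns ~168 and ~345, centred between the fingers (middle ~256). Now the end push.

Request:
jog_arm:
  commands:
    - {"x": -0.012, "y": 0, "z": 0.006, "rx": 0, "ry": 0, "rz": 0, "gripper": 0.36}
    - {"x": -0.004, "y": 0, "z": 0, "rx": 0, "ry": 0, "rz": 0, "gripper": 0.36}
    - {"x": -0.004, "y": 0, "z": 0, "rx": 0, "ry": 0, "rz": 0, "gripper": 0.36}
    - {"x": -0.004, "y": 0, "z": 0, "rx": 0, "ry": 0, "rz": 0, "gripper": 0.36}
    - {"x": -0.005, "y": 0, "z": 0, "rx": 0, "ry": 0, "rz": 0, "gripper": 0.36}
    - {"x": -0.005, "y": 0, "z": 0, "rx": 0, "ry": 0, "rz": 0, "gripper": 0.36}
    - {"x": -0.005, "y": 0, "z": 0, "rx": 0, "ry": 0, "rz": 0, "gripper": 0.36}
    - {"x": -0.005, "y": 0, "z": 0, "rx": 0, "ry": 0, "rz": 0, "gripper": 0.36}
    - {"x": -0.005, "y": 0, "z": 0, "rx": 0, "ry": 0, "rz": 0, "gripper": 0.36}
    - {"x": -0.005, "y": 0, "z": 0, "rx": 0, "ry": 0, "rz": 0, "gripper": 0.36}
    - {"x": 0, "y": 0, "z": 0, "rx": 0, "ry": 0, "rz": 0, "gripper": 0.36}

```text
clock: 7.32
position: [0.5743, 0.121, 0.0695]
ee_rot: [0.773, 0.634, -0.001, 0.0]
ft_force: [1.1, 2.2, 0.6]
gripper_width: 0.0602
gripper_force: 0.8
```

```bash
python3 n.py
```

```text
t 7.33 nest mm [-147.2    0.4   69.5] turn to square (tool rotvec) [-0.0004  0.0014 -0.0004] F nest [-2.38  0.69  0.64] w 0.0602
```

Request:
jog_arm:
  commands:
    - {"x": -0.004, "y": 0, "z": 0.001, "rx": 0, "ry": 0, "rz": 0, "gripper": 0.36}
    - {"x": -0.004, "y": 0, "z": 0, "rx": 0, "ry": 0, "rz": 0, "gripper": 0.36}
    - {"x": -0.002, "y": 0, "z": 0, "rx": 0, "ry": 0, "rz": 0, "gripper": 0.36}
    - {"x": -0.001, "y": 0, "z": 0, "rx": 0, "ry": 0, "rz": 0, "gripper": 0.36}
    - {"x": -0.001, "y": 0, "z": 0, "rx": 0, "ry": 0, "rz": 0, "gripper": 0.36}
    - {"x": -0.001, "y": 0, "z": 0, "rx": 0, "ry": 0, "rz": 0, "gripper": 0.36}
    - {"x": 0, "y": 0, "z": 0, "rx": 0, "ry": 0, "rz": 0, "gripper": 0.36}

```text
clock: 8.2
position: [0.5717, 0.1092, 0.0686]
ee_rot: [0.773, 0.634, -0.0, 0.0]
ft_force: [-0.0, 2.5, 1.6]
gripper_width: 0.0601
gripper_force: 1.3
```

```bash
python3 n.py
```

```text
t 8.2 nest mm [-135.2    0.2   68.6] turn to square (tool rotvec) [-0.0004  0.0005  0.0003] F nest [-2.41 -0.51  1.58] w 0.0601
```

Request:
jog_arm:
  commands:
    - {"x": -0.001, "y": 0, "z": 0, "rx": 0, "ry": 0, "rz": 0, "gripper": 0.36}
    - {"x": -0.001, "y": 0, "z": 0, "rx": 0, "ry": 0, "rz": 0, "gripper": 0.36}
    - {"x": -0.0005, "y": 0, "z": 0, "rx": 0, "ry": 0, "rz": 0, "gripper": 0.36}
    - {"x": -0.0005, "y": 0, "z": 0, "rx": 0, "ry": 0, "rz": 0, "gripper": 0.36}
    - {"x": 0, "y": 0, "z": 0, "rx": 0, "ry": 0, "rz": 0, "gripper": 0.36}

```text
clock: 8.82
position: [0.5715, 0.1079, 0.0687]
ee_rot: [0.773, 0.635, 0.001, -0.001]
ft_force: [1.1, 5.9, -1.5]
gripper_width: 0.0599
gripper_force: 3.3
```

```bash
python3 n.py
```

```text
t 8.82 nest mm [-133.9    0.3   68.7] turn to square (tool rotvec) [ 0.0004 -0.0025  0.0007] F nest [-6.02 -0.05 -1.49] w 0.0599
```

Request:
jog_arm:
  commands:
    - {"x": -0.002, "y": 0, "z": 0, "rx": 0, "ry": 0, "rz": 0, "gripper": 0.36}
    - {"x": 0, "y": 0, "z": -0.002, "rx": 0, "ry": 0, "rz": 0, "gripper": 0.36}
    - {"x": 0.0005, "y": 0, "z": -0.005, "rx": 0, "ry": 0, "rz": 0, "gripper": 0.36}
    - {"x": 0.0005, "y": 0, "z": -0.005, "rx": 0, "ry": 0, "rz": 0, "gripper": 0.36}
    - {"x": 0, "y": 0, "z": 0, "rx": 0, "ry": 0, "rz": 0, "gripper": 0.36}

```text
clock: 9.45
position: [0.5716, 0.1084, 0.0812]
ee_rot: [0.772, 0.635, 0.002, -0.001]
ft_force: [2.3, 8.4, -3.4]
gripper_width: 0.0601
gripper_force: 4.6
```

```bash
python3 n.py; python3 - <<'E'
from h import *
cv2.imwrite("pics/s4.png",camera("side")[130:250,150:330,::-1].repeat(4,0).repeat(4,1))
E
```

```text
t 9.45 nest mm [-134.4    0.3   81.2] turn to square (tool rotvec) [ 0.0012 -0.0047  0.0016] F nest [-8.66  0.6  -3.39] w 0.0601
```

View pics/s4.png

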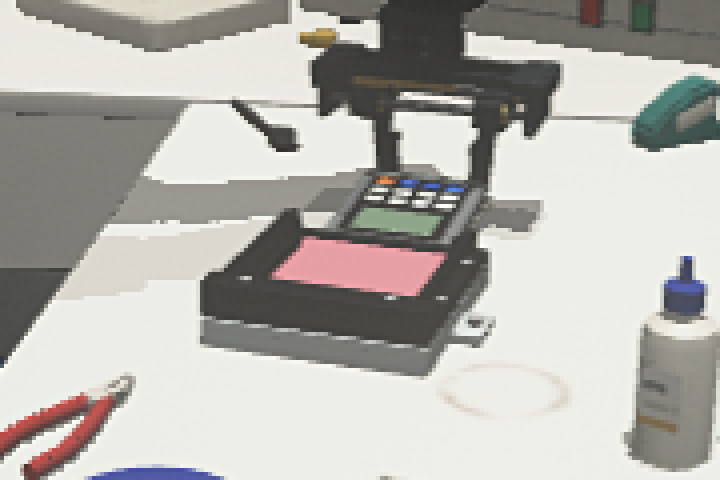

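The side view shows the case's near end against the step, with its far end following the fingers at about crop pixels (390,180). The measured load is -3.4 N vertical. I continue along the arc.

Request:
jog_arm:
  commands:
    - {"x": 0.0002, "y": 0, "z": -0.005, "rx": 0, "ry": 0, "rz": 0, "gripper": 0.36}
    - {"x": 0, "y": 0, "z": -0.005, "rx": 0, "ry": 0, "rz": 0, "gripper": 0.36}
    - {"x": -0.0003, "y": 0, "z": -0.005, "rx": 0, "ry": 0, "rz": 0, "gripper": 0.36}
    - {"x": -0.0005, "y": 0, "z": -0.005, "rx": 0, "ry": 0, "rz": 0, "gripper": 0.36}
    - {"x": -0.0007, "y": 0, "z": -0.005, "rx": 0, "ry": 0, "rz": 0, "gripper": 0.36}
    - {"x": -0.001, "y": 0, "z": -0.005, "rx": 0, "ry": 0, "rz": 0, "gripper": 0.36}

```text
clock: 10.25
position: [0.5712, 0.1059, 0.1112]
ee_rot: [0.772, 0.635, 0.002, -0.001]
ft_force: [2.4, 8.1, -0.4]
gripper_width: 0.0598
gripper_force: 4.2
```

```bash
python3 n.py
```

```text
t 10.25 nest mm [-131.9    0.3  111.2] turn to square (tool rotvec) [ 0.0012 -0.0044  0.0018] F nest [-8.45  0.76 -0.4 ] w 0.0598
```

Request:
jog_arm:
  commands:
    - {"x": -0.0012, "y": 0, "z": -0.0047, "rx": 0, "ry": 0, "rz": 0, "gripper": 0.36}
    - {"x": -0.0014, "y": 0, "z": -0.0047, "rx": 0, "ry": 0, "rz": 0, "gripper": 0.36}
    - {"x": -0.0016, "y": 0, "z": -0.0045, "rx": 0, "ry": 0, "rz": 0, "gripper": 0.36}
    - {"x": -0.0018, "y": 0, "z": -0.0044, "rx": 0, "ry": 0, "rz": 0, "gripper": 0.36}
    - {"x": -0.002, "y": 0, "z": -0.0043, "rx": 0, "ry": 0, "rz": 0, "gripper": 0.36}
    - {"x": -0.0023, "y": 0, "z": -0.0042, "rx": 0, "ry": 0, "rz": 0, "gripper": 0.36}
    - {"x": -0.0025, "y": 0, "z": -0.004, "rx": 0, "ry": 0, "rz": 0, "gripper": 0.36}
    - {"x": -0.0026, "y": 0, "z": -0.0038, "rx": 0, "ry": 0, "rz": 0, "gripper": 0.36}

```text
clock: 11.25
position: [0.5682, 0.0906, 0.1461]
ee_rot: [0.772, 0.635, 0.002, -0.001]
ft_force: [0.8, 8.7, 2.5]
gripper_width: 0.06
gripper_force: 4.1
```

```bash
python3 n.py
```

```text
t 11.25 nest mm [-116.3    0.4  146.1] turn to square (tool rotvec) [ 0.0013 -0.004   0.0018] F nest [-8.7  -0.92  2.48] w 0.06
```

Request:
jog_arm:
  commands:
    - {"x": -0.0029, "y": 0, "z": -0.0037, "rx": 0, "ry": 0, "rz": 0, "gripper": 0.36}
    - {"x": -0.003, "y": 0, "z": -0.0036, "rx": 0, "ry": 0, "rz": 0, "gripper": 0.36}
    - {"x": -0.0032, "y": 0, "z": -0.0034, "rx": 0, "ry": 0, "rz": 0, "gripper": 0.36}
    - {"x": -0.0034, "y": 0, "z": -0.0032, "rx": 0, "ry": 0, "rz": 0, "gripper": 0.36}
    - {"x": -0.0036, "y": 0, "z": -0.003, "rx": 0, "ry": 0, "rz": 0, "gripper": 0.36}
    - {"x": -0.0037, "y": 0, "z": -0.0028, "rx": 0, "ry": 0, "rz": 0, "gripper": 0.36}
    - {"x": -0.0039, "y": 0, "z": -0.0026, "rx": 0, "ry": 0, "rz": 0, "gripper": 0.36}
    - {"x": -0.0041, "y": 0, "z": -0.0025, "rx": 0, "ry": 0, "rz": 0, "gripper": 0.36}

```text
clock: 12.25
position: [0.5634, 0.064, 0.1718]
ee_rot: [0.772, 0.635, 0.003, -0.001]
ft_force: [-0.5, 9.3, 9.6]
gripper_width: 0.0597
gripper_force: 6.5
```

```bash
python3 n.py
```

```text
t 12.25 nest mm [-89.3   0.8 171.8] turn to square (tool rotvec) [ 0.0027 -0.0049  0.0022] F nest [-9.03 -2.27  9.6 ] w 0.0597
```

Request:
jog_arm:
  commands:
    - {"x": -0.0037, "y": 0, "z": -0.0032, "rx": 0, "ry": 0, "rz": 0, "gripper": 0.36}
    - {"x": -0.0039, "y": 0, "z": -0.0029, "rx": 0, "ry": 0, "rz": 0, "gripper": 0.36}
    - {"x": -0.0046, "y": 0, "z": -0.0018, "rx": 0, "ry": 0, "rz": 0, "gripper": 0.36}
    - {"x": -0.0047, "y": 0, "z": -0.0017, "rx": 0, "ry": 0, "rz": 0, "gripper": 0.36}
    - {"x": -0.0048, "y": 0, "z": -0.0013, "rx": 0, "ry": 0, "rz": 0, "gripper": 0.36}
    - {"x": -0.0048, "y": 0, "z": -0.0013, "rx": 0, "ry": 0, "rz": 0, "gripper": 0.36}

```text
clock: 13.0
position: [0.5582, 0.0365, 0.1842]
ee_rot: [0.773, 0.635, 0.002, 0.0]
ft_force: [-0.6, 6.0, 13.7]
gripper_width: 0.0601
gripper_force: 7.2
```

```bash
python3 n.py
```

```text
t 13.0 nest mm [-61.3   1.1 184.2] turn to square (tool rotvec) [ 0.0027 -0.0025  0.0014] F nest [-5.76 -1.76 13.74] w 0.0601
```

Request:
jog_arm:
  commands:
    - {"x": -0.0048, "y": 0, "z": -0.0022, "rx": 0, "ry": 0, "rz": 0, "gripper": 0.36}
    - {"x": -0.0048, "y": 0, "z": -0.0022, "rx": 0, "ry": 0, "rz": 0, "gripper": 0.36}
    - {"x": -0.005, "y": 0, "z": -0.0015, "rx": 0, "ry": 0, "rz": 0, "gripper": 0.36}
    - {"x": -0.005, "y": 0, "z": -0.001, "rx": 0, "ry": 0, "rz": 0, "gripper": 0.36}
    - {"x": 0, "y": 0, "z": 0, "rx": 0, "ry": 0, "rz": 0, "gripper": 0.36}

```text
clock: 13.62
position: [0.5528, 0.0147, 0.1888]
ee_rot: [0.773, 0.634, -0.001, -0.0]
ft_force: [-0.9, -0.2, 0.2]
gripper_width: 0.0598
gripper_force: 0.0
```

```bash
python3 n.py; python3 - <<'E'
from h import *
cv2.imwrite("pics/s5.png",camera("side")[130:250,150:330,::-1].repeat(4,0).repeat(4,1))
E
```

```text
t 13.62 nest mm [-3.880e+01  1.000e-01  1.888e+02] turn to square (tool rotvec) [-0.0011  0.0009 -0.0008] F nest [ 0.36 -0.88  0.19] w 0.0598
```

View pics/s5.png

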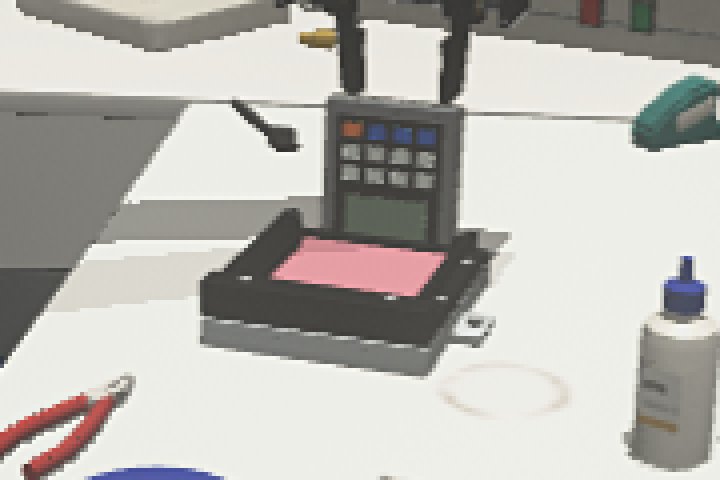

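The case stands upright against the step (crop 325–462 by 95–240), with the fingers clear just behind its top. Next I lower them behind it and push it over.

Request:
jog_arm:
  commands:
    - {"x": 0.01, "y": 0, "z": 0, "rx": 0, "ry": 0, "rz": 0, "gripper": 0.36}
    - {"x": 0, "y": 0, "z": 0.02, "rx": 0, "ry": 0, "rz": 0, "gripper": 0.36}
    - {"x": 0, "y": 0, "z": 0.003, "rx": 0, "ry": 0, "rz": 0, "gripper": 0.36}
    - {"x": -0.01, "y": 0, "z": 0, "rx": 0, "ry": 0, "rz": 0, "gripper": 0.36}
    - {"x": -0.005, "y": 0, "z": 0, "rx": 0, "ry": 0, "rz": 0, "gripper": 0.36}
    - {"x": -0.005, "y": 0, "z": 0, "rx": 0, "ry": 0, "rz": 0, "gripper": 0.36}
    - {"x": -0.005, "y": 0, "z": 0, "rx": 0, "ry": 0, "rz": 0, "gripper": 0.36}
    - {"x": -0.005, "y": 0, "z": 0, "rx": 0, "ry": 0, "rz": 0, "gripper": 0.36}

```text
clock: 14.68
position: [0.5496, -0.0042, 0.1665]
ee_rot: [0.773, 0.635, 0.0, 0.0]
ft_force: [0.1, 1.8, 0.5]
gripper_width: 0.06
gripper_force: 0.5
```

```bash
python3 n.py
```

```text
t 14.68 nest mm [-19.6   0.6 166.5] turn to square (tool rotvec) [ 0.0006 -0.0002  0.0005] F nest [-1.75 -0.2   0.52] w 0.06
```

Request:
jog_arm:
  commands:
    - {"x": -0.005, "y": 0, "z": 0, "rx": 0, "ry": 0, "rz": 0, "gripper": 0.36}
    - {"x": -0.005, "y": 0, "z": 0, "rx": 0, "ry": 0, "rz": 0, "gripper": 0.36}
    - {"x": -0.005, "y": 0, "z": 0, "rx": 0, "ry": 0, "rz": 0, "gripper": 0.36}
    - {"x": -0.005, "y": 0, "z": 0, "rx": 0, "ry": 0, "rz": 0, "gripper": 0.36}
    - {"x": -0.005, "y": 0, "z": 0, "rx": 0, "ry": 0, "rz": 0, "gripper": 0.36}
    - {"x": -0.005, "y": 0, "z": 0, "rx": 0, "ry": 0, "rz": 0, "gripper": 0.36}
    - {"x": 0, "y": 0, "z": 0, "rx": 0, "ry": 0, "rz": 0, "gripper": 0.36}
    - {"x": 0, "y": 0, "z": 0, "rx": 0, "ry": 0, "rz": 0, "gripper": 0.36}

```text
clock: 15.68
position: [0.5436, -0.0332, 0.1662]
ee_rot: [0.773, 0.635, 0.0, -0.0]
ft_force: [-0.3, 0.3, 0.0]
gripper_width: 0.0602
gripper_force: 0.0
```

```bash
python3 n.py; python3 - <<'E'
from h import *
cv2.imwrite("pics/s6.png",camera("side")[130:250,150:330,::-1].repeat(4,0).repeat(4,1))
E
```

```text
t 15.68 nest mm [  9.9   0.4 166.2] turn to square (tool rotvec) [ 0.0001 -0.0002  0.0005] F nest [-0.27 -0.37  0.01] w 0.0602
```

View pics/s6.png

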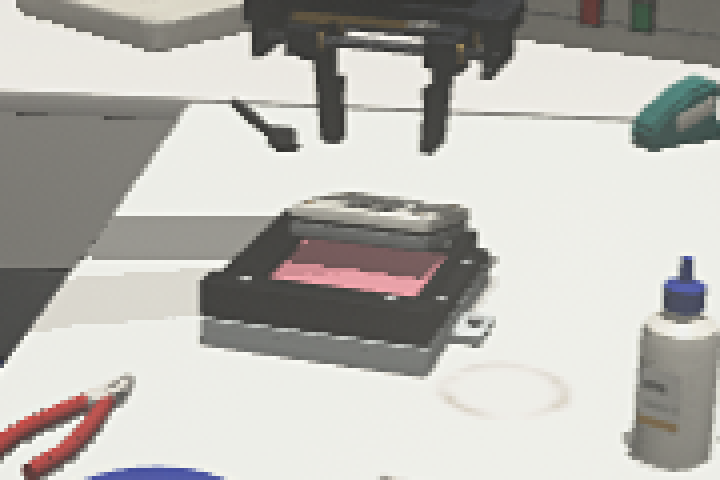

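White side is up, but the near end looks raised above the foam (crop 300–470, 195–245). I'll check numerically whether it is still moving and where its edges are.

```bash
python3 - <<'E'
from h import *
from n import nx,ny,O
a=cv2.imread("pics/s6.png")[::4,::4].astype(int)
im=camera("side")[130:250,150:330,::-1];d=np.abs(im.astype(int)-a).max(2)
print("changed px",(d[40:80,60:125]>40).sum(), np.argwhere(d>40)[:5])
cv2.imwrite("pics/w7.png",np.vstack([im.repeat(3,0).repeat(3,1)[90:300],cv2.resize(camera("wrist")[:,:,::-1],(540,390))]))
# project nest points in side view (crop coords x4) for reference
m=camera_model("side");T=np.linalg.inv(m["T"])
for p in [(-29,0,29),(-29,0,54),(0,0,29),(95,0,25),(95,0,49)]:
    w=O+p[0]/1e3*nx+p[1]/1e3*ny+[0,0,p[2]/1e3];c=T[:3,:3]@w+T[:3,3]
    u=cv2.projectPoints(np.array([[c[0],-c[1],-c[2]]]),np.zeros(3),np.zeros(3),m["mtx"],np.array(m["distortion"]))[0].ravel()
    print(p,np.round((u-[150,130])*4))
E
```

```text
changed px 146 [[ 11 115]
 [ 18 120]
 [ 47  86]
 [ 47  87]
 [ 47  88]]
(-29, 0, 29) [396. 217.]
(-29, 0, 54) [396. 185.]
(0, 0, 29) [384. 230.]
(95, 0, 25) [344. 283.]
(95, 0, 49) [344. 250.]
```

View pics/w7.png

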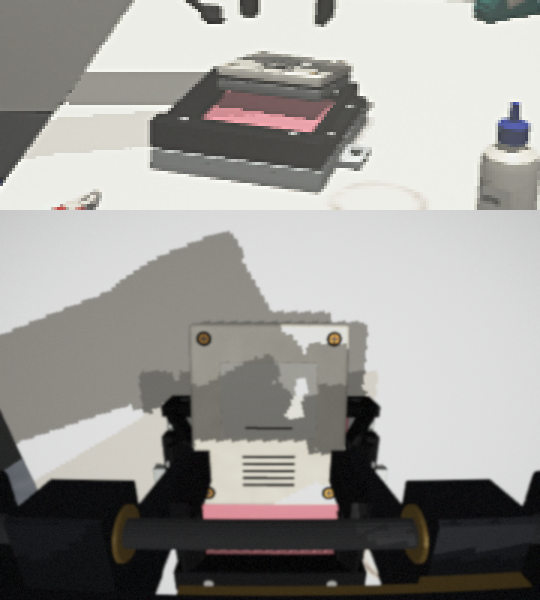

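The wrist view shows screws up, the case centred and square between the guides, and its far end on the pink foam. The near end sits in front of the sill, so it was still settling before. Next I go behind and push it back.

Request:
jog_arm:
  commands:
    - {"x": 0.04, "y": 0, "z": 0, "rx": 0, "ry": 0, "rz": 0, "gripper": 0.36}
    - {"x": 0.04, "y": 0, "z": 0, "rx": 0, "ry": 0, "rz": 0, "gripper": 0.36}
    - {"x": 0, "y": 0, "z": 0.035, "rx": 0, "ry": 0, "rz": 0, "gripper": 0.36}
    - {"x": 0, "y": 0, "z": 0.032, "rx": 0, "ry": 0, "rz": 0, "gripper": 0.36}
    - {"x": 0, "y": 0, "z": 0, "rx": 0, "ry": 0, "rz": 0, "gripper": 0.36}
    - {"x": -0.012, "y": 0, "z": 0, "rx": 0, "ry": 0, "rz": 0, "gripper": 0.36}
    - {"x": -0.005, "y": 0, "z": 0, "rx": 0, "ry": 0, "rz": 0, "gripper": 0.36}
    - {"x": -0.005, "y": 0, "z": 0, "rx": 0, "ry": 0, "rz": 0, "gripper": 0.36}
    - {"x": -0.005, "y": 0, "z": 0, "rx": 0, "ry": 0, "rz": 0, "gripper": 0.36}
    - {"x": -0.005, "y": 0, "z": 0, "rx": 0, "ry": 0, "rz": 0, "gripper": 0.36}

```text
clock: 17.08
position: [0.5531, 0.0135, 0.0995]
ee_rot: [0.773, 0.635, 0.0, 0.0]
ft_force: [1.2, 2.9, 1.6]
gripper_width: 0.06
gripper_force: 1.8
```

```bash
python3 n.py
```

```text
t 17.07 nest mm [-37.7   0.6  99.5] turn to square (tool rotvec) [ 0.0006 -0.0002  0.0005] F nest [-3.04  0.66  1.61] w 0.06
```

Request:
jog_arm:
  commands:
    - {"x": -0.004, "y": 0, "z": 0, "rx": 0, "ry": 0, "rz": 0, "gripper": 0.36}
    - {"x": -0.004, "y": 0, "z": 0, "rx": 0, "ry": 0, "rz": 0, "gripper": 0.36}
    - {"x": -0.004, "y": 0, "z": 0, "rx": 0, "ry": 0, "rz": 0, "gripper": 0.36}
    - {"x": -0.004, "y": 0, "z": 0, "rx": 0, "ry": 0, "rz": 0, "gripper": 0.36}
    - {"x": -0.004, "y": 0, "z": 0, "rx": 0, "ry": 0, "rz": 0, "gripper": 0.36}
    - {"x": -0.004, "y": 0, "z": 0, "rx": 0, "ry": 0, "rz": 0, "gripper": 0.36}
    - {"x": -0.004, "y": 0, "z": 0, "rx": 0, "ry": 0, "rz": 0, "gripper": 0.36}
    - {"x": -0.004, "y": 0, "z": 0, "rx": 0, "ry": 0, "rz": 0, "gripper": 0.36}

```text
clock: 18.08
position: [0.5466, -0.018, 0.0992]
ee_rot: [0.773, 0.635, -0.0, -0.0]
ft_force: [-0.2, 2.1, -1.0]
gripper_width: 0.0598
gripper_force: 0.9
```

```bash
python3 n.py
```

```text
t 18.07 nest mm [-5.6  0.4 99.2] turn to square (tool rotvec) [-0.0001  0.0001  0.0003] F nest [-2.05 -0.65 -0.95] w 0.0598
```

Request:
jog_arm:
  commands:
    - {"x": -0.002, "y": 0, "z": 0, "rx": 0, "ry": 0, "rz": 0, "gripper": 0.36}
    - {"x": -0.002, "y": 0, "z": 0, "rx": 0, "ry": 0, "rz": 0, "gripper": 0.36}
    - {"x": -0.002, "y": 0, "z": 0, "rx": 0, "ry": 0, "rz": 0, "gripper": 0.36}
    - {"x": -0.001, "y": 0, "z": 0, "rx": 0, "ry": 0, "rz": 0, "gripper": 0.36}
    - {"x": -0.001, "y": 0, "z": 0, "rx": 0, "ry": 0, "rz": 0, "gripper": 0.36}
    - {"x": -0.001, "y": 0, "z": 0, "rx": 0, "ry": 0, "rz": 0, "gripper": 0.36}
    - {"x": 0, "y": 0, "z": 0, "rx": 0, "ry": 0, "rz": 0, "gripper": 0.36}

```text
clock: 18.95
position: [0.5449, -0.0266, 0.0992]
ee_rot: [0.773, 0.635, -0.0, 0.0]
ft_force: [-0.3, 1.7, -0.8]
gripper_width: 0.0598
gripper_force: 0.8
```

```bash
python3 n.py
```

```text
t 18.95 nest mm [ 3.2  0.4 99.2] turn to square (tool rotvec) [-0.      0.0001  0.0004] F nest [-1.59 -0.59 -0.84] w 0.0598
```

Request:
jog_arm:
  commands:
    - {"x": -0.001, "y": 0, "z": 0, "rx": 0, "ry": 0, "rz": 0, "gripper": 0.36}
    - {"x": 0, "y": 0, "z": 0, "rx": 0, "ry": 0, "rz": 0, "gripper": 0.36}
    - {"x": 0.01, "y": 0, "z": 0, "rx": 0, "ry": 0, "rz": 0, "gripper": 0.36}
    - {"x": 0.02, "y": 0, "z": 0, "rx": 0, "ry": 0, "rz": 0, "gripper": 0.36}
    - {"x": 0.03, "y": 0, "z": -0.04, "rx": 0, "ry": 0, "rz": 0, "gripper": 0.36}
    - {"x": 0.05, "y": 0, "z": -0.05, "rx": 0, "ry": 0, "rz": 0, "gripper": 0.36}
    - {"x": 0.05, "y": 0, "z": -0.05, "rx": 0, "ry": 0, "rz": 0, "gripper": 0.36}
    - {"x": 0.06, "y": 0, "z": -0.05, "rx": 0, "ry": 0, "rz": 0, "gripper": 0.36}
    - {"x": 0.06, "y": 0, "z": 0, "rx": 0, "ry": 0, "rz": 0, "gripper": 0.36}
    - {"x": 0.06, "y": 0, "z": 0, "rx": 0, "ry": 0, "rz": 0, "gripper": 0.36}
    - {"x": 0, "y": 0, "z": 0, "rx": 0, "ry": 0, "rz": 0, "gripper": 0.36}

```text
clock: 20.32
position: [0.6039, 0.2911, 0.2678]
ee_rot: [0.77, 0.638, 0.001, -0.002]
ft_force: [-0.3, -0.2, -0.0]
gripper_width: 0.0602
gripper_force: 0.0
```

```bash
python3 n.py; python3 - <<'E'
from h import *
from n import nx,ny,O
t=camera("top");m=camera_model("top");s=camera("side")
im=cv2.GaussianBlur(t,(3,3),0).astype(int)
mask=(im.min(2)>120);mask[:,:214]=0;mask[:,282:]=0;mask[:175]=0;mask[250:]=0
# drop pixels outside the nest interior
ys,xs=np.nonzero(mask);P=onplane(m,np.c_[xs,ys],.049)-O;u=P@nx;v=P@ny
k=(u>.002)&(u<.15)&(abs(v)<.062);m2=np.zeros_like(mask);m2[ys[k],xs[k]]=1
q=rect(m2,m,.049);c=np.r_[np.array(q[0])/1e3,0]-O
print(q,"case nest mm",c@nx*1e3,c@ny*1e3)
a=t[165:255,200:290,::-1].repeat(5,0).repeat(5,1)[:,:400];b=s[160:250,190:280,::-1].repeat(5,0).repeat(5,1)[:,:400]
cv2.imwrite("pics/end.png",np.hstack([a,b]))
E
```

```text
t 20.32 nest mm [-319.9   -3.7  267.8] turn to square (tool rotvec) [-0.0018 -0.0045  0.0095] F nest [ 0.31 -0.29 -0.04] w 0.0602
((528.5264892578125, -99.35794830322266), (124.5296859741211, 102.50631713867188), 78.88978576660156) case nest mm 77.78583068958528 -1.4555349936481194
```

View pics/end.png

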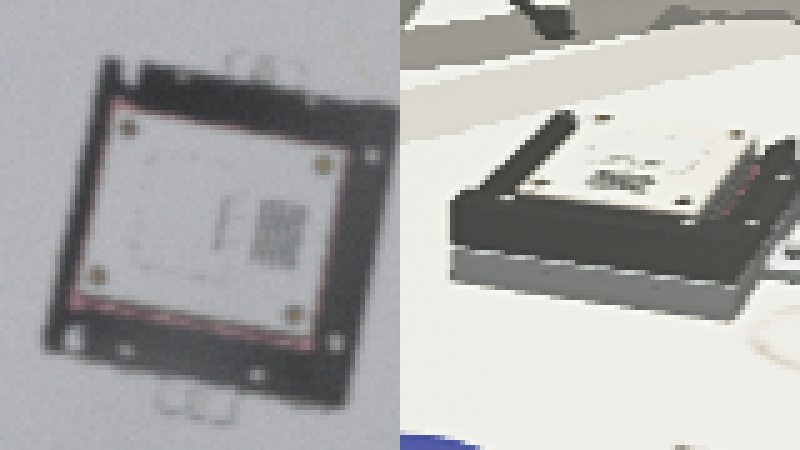

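The top view shows the case screws up in the pocket, with thin pink margins all round including along the sill. The measured centre is at nest x ≈ 76–78 mm, y ≈ -1.5 mm. The side view shows it flat, so I'm handing in.

```bash
python3 -c "
from station import r
print(r.hand_in())"
```

```text
the job is handed in; nothing more can be done
None
```

The case now lies screws up and flat in the nest pocket, about 2 mm off centre, and I handed the job in at about 20 s with the arm clear; the hand-in returned no verdict, measured forces peaked around 15 N, and the bottle, screwdriver, cutters and reel were left alone.

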